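Put the stacked solder reels back on their colour stands

ROBOT

A 6-joint arm with a two-finger parallel gripper is mounted at the origin on the work surface. World frame = base frame: x ahead of the robot, y to its left, z up, the work surface at z = 0. Lengths are in m, angles in rad, forces in N, time in s.
With the tool pointing down it reaches from about 0.35 to 1 m from the base axis. Payload 7.1 kg.
Tool frame: the origin (TCP) lies at the very end of the fingers, on their centre line; the grasp point (between the pads) lies 19 mm behind it; z points along the fingers, y is the line along which they close (so a half turn about z gives the same grasp; the last joint's range is limited). The gripper opens to 85 mm and grips with 20 to 120 N. Pads are 22 mm wide; open, the fingers measure 114 mm over their backs; the gripper's body (76 mm by 85 mm) begins 54 mm behind the grasp point. The pads swing forward as they close: fully open they stand 13 mm farther back than shut.
Start: joints at [-1.226, 0.423, 1.63, -0, 1.089, -0.019], TCP at [0.222, -0.584, 0.231] pointing down, gripper open.
Joint ranges: [-3, 3], [-0.9, 2.11], [0.09, 2.58], [-1.31, 4.45], [0.11, 2.69], [-2.54, 2.54]. Speed limits (rad/s): [2.39, 2.39, 3.01, 3.14, 3.14, 3.14].

INTERFACE

Orientations are given as a rotation vector (axis times angle).
In Python, from plant import r gives the robot as it stands. The module is installed in compiled form; this text tells all that it offers.
- The arm moves only by the tool servo_tool, never from a script. Its argument "deltas" is one flat list of numbers, 7 for each row, row after row: the closure, from 0 (fully open) to 1 (shut), then the shift along the tool's x, y, z each as a share of 1 m, from -1 to 1, then the turn, a rotation vector about the tool's x, y, z each as a share of 60 degrees, from -1 to 1. In form: [claw, dx, dy, dz, ax, ay, az, claw, dx, dy, dz, ax, ay, az, ...]. A call has exactly 10 rows; each row shifts and turns the commanded pose from where the row before left it, along the tool's axes as they then stand; what a row does not reach is not made up. A row lasts 1/12 s, in which the tool goes at most 41.7 mm and 7.16 degrees, less where a joint would pass 70% of its speed; a pose out of reach is approached as far as the arm can. A call with a number of a shift or a turn outside -1 to 1 is refused whole. A call with a gripper value outside its range is refused whole. The fingers move at their own pace and stop on an object; "force" is the grip in N (left out, the last holds). Time passes only in rows, so rows that do not move let the fingers close, or fill a call up. It gives the time, the measured TCP pose, the force, the opening and the grip force at its end, in the units of the state.
- r.observe(): the state, without advancing time (a new reading comes with each control period).
- r.camera(name): name is "scene" or "top" or "wrist"; returns the picture (420x560x3 uint8, blue, green, red); there is no depth.
- r.camera_params(name): a dict with "fx", "fy", "cx", "cy" (pixels), "distortion" ([k1, k2, p1, p2, k3] as OpenCV has them; the pictures are not rectified), "world_to_cam" (4x4, takes a point from world to camera coordinates). Camera axes: x right, y down, z forward; pixel columns grow to the right and rows downward; lengths in m; the calibration is good to about 2 mm. A picture is of the moment at which its call begins: read the wrist's pose just before it. camera_params takes no time and is no camera call; for the wrist camera it gives the pose at the moment of the call.
- r.finish_job(): hands the job in; it is judged then, once.
Trained networks look in the newest picture that a camera, given by its name, has taken for a name from the list of things; names that differ only in an ending like _2 or _b are one class to them, and where a whole thing is asked for, a point or a joint stands for the part that bears it (a point fixed in the world has none). Each returns a list of dicts, best first, with "score" (0 to 1); they miss things now and then, are a little off and sometimes report something else, mostly with a low value. They report only what shows in the picture. A call takes as long as a camera call. They do not tell look-alikes from the thing itself.
- r.regions_of(camera, name): "pixels" (420x560 bool, what is visible of it) and "bbox" ([left, top, width, height] in pixels, round what is visible of it).
The state is a dict: "time_s": time; "joint_positions": joint angles; "joint_vel": joint speeds; "joint_torque": joint torques, N m; "ee_pos": TCP position; "ee_rot": TCP orientation; "wrist_force": force on the tool from outside, world axes, zero at the start; "moment": the same for the moment, N m; "grip_width": finger opening in m; "grip_force": force on a finger pad.
Only numpy, scipy, OpenCV 4.12 (cv2) and the standard library are available. Lean on these libraries where they do the work, as an engineer would, in place of code of your own. Each camera call takes 0.05 s, during which the arm holds its last target. There are 200 camera calls.

TASK

Tidy up the solder reels: put every reel on the stand of its own colour, with the post through its hole and the reel lying flat on the base. Three are stacked on one another, and the yellow one has been left on the red stand, which must be free before the red reel can go there. Keep the reels upright, let go of them all, and leave the cup and the board holder standing where they are.

Things in the scene. Friction and masses are not known exactly. Their poses are not given: they have to be found in the camera images.
- reel_red: Full solder reel with red flanges and silvery wire between them, standing on its flat side with its axis upright: outer diameter 40 mm, 34 mm tall, with an open centre hole 26 mm in diameter right through, about 100 g (varies by a quarter). At the start it is the top one of a free-standing stack of three, on the green reel. Origin: centre of the underside, on the axis; z is the axis and points up. It can be gripped across its outside anywhere around.
- reel_green: Full solder reel with green flanges and silvery wire between them, standing on its flat side with its axis upright: outer diameter 54 mm, 34 mm tall, with an open centre hole 26 mm in diameter right through, about 200 g (varies by a quarter). At the start it is the middle one of the stack, on the blue reel and under the red one. Origin: centre of the underside, on the axis; z is the axis and points up. It can be gripped across its outside anywhere around.
- reel_blue: Full solder reel with blue flanges and silvery wire between them, standing on its flat side with its axis upright: outer diameter 68 mm, 34 mm tall, with an open centre hole 26 mm in diameter right through, about 350 g (varies by a quarter). At the start it is the bottom one of the stack and stands on the table. Origin: centre of the underside, on the axis; z is the axis and points up. It can be gripped across its outside anywhere around.
- reel_yellow: Full solder reel with yellow flanges and silvery wire between them, standing on its flat side with its axis upright: outer diameter 46 mm, 34 mm tall, with an open centre hole 26 mm in diameter right through, about 130 g (varies by a quarter). At the start it is seated on the post of the red stand, where it does not belong. Origin: centre of the underside, on the axis; z is the axis and points up. It can be gripped across its outside anywhere around.
- stand_red: Fixed reel stand: a flat round red base 84 mm in diameter and 8 mm thick with an upright steel post, 9 mm in diameter, in its centre; the rounded tip of the post is 52.5 mm above the table. A seated reel lies flat on the base, its underside 8 mm above the table, with the post in its hole (about 8 mm free play all round). Origin: centre of the base's underside, at table height; z up.
- stand_green: Fixed reel stand: a flat round green base 84 mm in diameter and 8 mm thick with an upright steel post, 9 mm in diameter, in its centre; the rounded tip of the post is 52.5 mm above the table. A seated reel lies flat on the base, its underside 8 mm above the table, with the post in its hole (about 8 mm free play all round). Origin: centre of the base's underside, at table height; z up.
- stand_blue: Fixed reel stand: a flat round blue base 84 mm in diameter and 8 mm thick with an upright steel post, 9 mm in diameter, in its centre; the rounded tip of the post is 52.5 mm above the table. A seated reel lies flat on the base, its underside 8 mm above the table, with the post in its hole (about 8 mm free play all round). Origin: centre of the base's underside, at table height; z up.
- stand_yellow: Fixed reel stand: a flat round yellow base 84 mm in diameter and 8 mm thick with an upright steel post, 9 mm in diameter, in its centre; the rounded tip of the post is 52.5 mm above the table. A seated reel lies flat on the base, its underside 8 mm above the table, with the post in its hole (about 8 mm free play all round). Origin: centre of the base's underside, at table height; z up.
- cup: Bystander: empty clear plastic tumbler, 72 mm across the rim, 85 mm tall, 60 g, standing upright and loose among the stands. Origin: centre of its underside. Leave it standing where it is.
- helper: Bystander: helping-hand board holder, loose: black base 70 x 50 mm, a short column, and a steel arm bar (about 100 mm long, 58 mm up) that holds a small purple circuit board; 84 mm tall in all, 450 g. Origin: centre of its underside. Leave it where it is.
There are look-alikes about, which are no part of the job. Leave any purple look-alike of the reel_green alone.

How it is judged:
At the end, for the whole second after the job is handed in: Each of the four reels lies on the stand of its own colour: its axis within 12 mm of the post's, its underside 4 to 12 mm above the table (flat on the 8 mm base), within 7 degrees of upright, at rest and released (horizontal distance between reel_red and stand_red below 0.012 m and z of reel_red in the frame of stand_red between 0.004 and 0.012 m and angle between each of reel_red, reel_green, reel_blue, reel_yellow's own z axis and vertical below 0.12 rad and linear speed of each of reel_red, reel_green, reel_blue, reel_yellow below 0.02 m/s and contact force between each of reel_red, reel_green, reel_blue, reel_yellow and the fingers below 0.1 N and horizontal distance between reel_green and stand_green below 0.012 m and z of reel_green in the frame of stand_green between 0.004 and 0.012 m and horizontal distance between reel_blue and stand_blue below 0.012 m and z of reel_blue in the frame of stand_blue between 0.004 and 0.012 m and horizontal distance between reel_yellow and stand_yellow below 0.012 m and z of reel_yellow in the frame of stand_yellow between 0.004 and 0.012 m); the robot touches nothing.
It fails at once if the cup is tipped or moved by more than 40 mm (distance of cup from where it was at the start of the episode above 0.04 m or angle between cup's own z axis and vertical above 0.4 rad).
It fails at once if the board holder is tipped or moved by more than 40 mm (distance of helper from where it was at the start of the episode above 0.04 m or angle between helper's own z axis and vertical above 0.4 rad).
It fails at once if a reel is tipped over (more than 35 degrees from upright) (angle between any of reel_red, reel_green, reel_blue, reel_yellow's own z axis and vertical above 0.61 rad).
It also fails if it takes over 106 s, if anything falls off the work surface, if the arm or the gripper's body presses on something with over 40 N, if the wrist force passes 120 N, or if a joint passes its speed limit or range.

## Working session

There is one attempt and no reset: what is moved stays moved. The work goes in short steps, Python scripts to look and compute and a tool call to move; the robot and the scene stay as the last step left them, time stands still between calls to the robot, and variables do not carry over. Pictures are saved under pics/ and viewed, at most 14 in all, crops included, and the job is handed in when it is done.

Besides the shell and the picture viewer there is one more tool, called after "Call:" as a command line: name --argument value ..., lists and objects as JSON in quotes. servo_tool: Moves the arm, as the interface text tells. Shift numbers are shares of 1 m and turn numbers shares of 60 degrees, none past 1 either way. Its arguments: {"type":"object","properties":{"deltas":{"type":"array"},"force":{"type":"number"}},"required":["deltas"]}

```bash
mkdir -p pics
python3 - <<'E'
from plant import r
import cv2,numpy as np
for c in("scene","top"):
    im=r.camera(c); cv2.imwrite(f"pics/{c}0.png",im)
    p=r.camera_params(c); print(c,p["fx"],p["cx"],p["cy"],p["distortion"],np.round(p["world_to_cam"],3).tolist())
    for n in["reel_red","reel_green","reel_blue","reel_yellow","stand_red","stand_green","stand_blue","stand_yellow","cup","helper"]:
        print(n,[(round(d["score"],2),d["bbox"]) for d in r.regions_of(c,n)][:3])
print(r.observe())
E
```

```text
scene 397.1832859880698 280.23159799617406 221.10686200497372 [-0.02469819  0.          0.          0.          0.        ] [[-0.116, 0.993, 0.02, 0.078], [0.585, 0.085, -0.807, -0.282], [-0.803, -0.081, -0.59, 1.427], [0.0, 0.0, 0.0, 1.0]]
reel_red [(0.9, [202.7, 213.1, 22.0, 25.8])]
reel_green [(0.81, [201.2, 227.1, 23.7, 26.4]), (0.77, [86.2, 261.6, 33.3, 28.5]), (0.72, [233.8, 271.2, 25.2, 30.4])]
reel_blue []
reel_yellow [(0.74, [204.8, 190.4, 31.0, 27.9]), (0.66, [406.9, 207.1, 19.8, 20.0])]
stand_red [(0.62, [392.4, 206.9, 35.8, 29.3])]
stand_green [(0.82, [148.2, 198.0, 33.4, 22.0]), (0.15, [319.6, 237.8, 33.2, 33.5])]
stand_blue [(0.88, [279.8, 202.3, 32.2, 26.2])]
stand_yellow [(0.96, [318.6, 239.9, 38.4, 33.0]), (0.64, [201.7, 215.3, 19.6, 24.1])]
cup [(0.72, [262.1, 219.7, 34.8, 43.2]), (0.62, [203.4, 188.0, 40.3, 31.2])]
helper [(0.63, [203.5, 188.9, 37.6, 30.1]), (0.23, [147.0, 196.9, 31.2, 20.0])]
top 514.2480086236935 285.05842867066207 209.8806544940242 [0.05938016 0.         0.         0.         0.        ] [[-0.016, -1.0, 0.007, -0.013], [-0.981, 0.015, -0.191, 0.
[... 616 characters left out ...]
joint_positions': array([-1.22599934e+00,  4.23107706e-01,  1.62985589e+00,  1.89905868e-05,
        1.08860318e+00, -1.89966719e-02]), 'joint_vel': array([ 1.54606336e-03,  2.37057343e-04, -1.78274941e-03, -7.90858234e-04,
       -8.49598356e-05,  3.33129028e-04]), 'joint_torque': array([ 1.34427686e-03, -5.57363355e+01, -2.82138401e+01,  1.08217866e-04,
        6.73903050e-04, -8.51161445e-06]), 'ee_pos': array([ 0.22242247, -0.58409245,  0.23133161]), 'ee_rot': array([3.08974378e+00, 5.68282035e-01, 3.26713107e-05]), 'wrist_force': array([ 0.42384221, -0.16127778, -0.65670681]), 'moment': array([-0.00799535, -0.0350045 , -0.04196956]), 'grip_force': 0.0, 'grip_width': 0.08557043458855794}
```

```bash
cat > h.py <<'E'
import numpy as np,cv2
from scipy.spatial.transform import Rotation as R
def ray(p,uv):
    K=np.array([[p["fx"],0,p["cx"]],[0,p["fy"],p["cy"]],[0,0,1.]])
    n=cv2.undistortPoints(np.array([[uv]],float),K,np.array(p["distortion"],float))[0,0]
    M=np.array(p["world_to_cam"]); C=-M[:3,:3].T@M[:3,3]
    return C,M[:3,:3].T@np.array([n[0],n[1],1])
def at(p,uv,z):
    C,d=ray(p,uv); return C+d*(z-C[2])/d[2]
def proj(p,X):
    K=np.array([[p["fx"],0,p["cx"]],[0,p["fy"],p["cy"]],[0,0,1.]]); M=np.array(p["world_to_cam"])
    return cv2.projectPoints(np.array(X,float).reshape(-1,3),cv2.Rodrigues(M[:3,:3])[0],M[:3,3],K,np.array(p["distortion"],float))[0][:,0]
def circle(x,y,z,rad,n=48):
    a=np.linspace(0,2*np.pi,n,endpoint=False); return np.c_[x+rad*np.cos(a),y+rad*np.sin(a),0*a+z]
E
python3 - <<'E'
import cv2
from plant import r
from h import *
a=cv2.imread("pics/top0.png"); b=cv2.imread("pics/scene0.png")
cv2.imwrite("pics/t.png",cv2.resize(a[120:320,100:480],(798,420),interpolation=cv2.INTER_CUBIC))
cv2.imwrite("pics/s.png",cv2.resize(b[160:330,70:450],(798,357),interpolation=cv2.INTER_CUBIC))
p=r.camera_params("top")
for n,bb,z in[("red",[332.9,180.2,19.9,17.5],.102),("purp/green?",[290.3,149.5,22,22],.034),("413",[413.6,139.9,22.6,22.7],.034),("yel",[130.4,265.8,20.2,19.7],.042),("sred",[124.5,263.5,33.8,31.7],.008),("sgr",[396.1,243.7,36.1,34.1],.008),("sbl",[255.6,252.9,33,36],.008),("sye",[205.7,192.5,37.7,34.5],.008),("cup",[264.7,184.2,29.6,31.7],.04),("helper",[330.5,257.1,46.2,34.5],.04),("blue",[326.8,185.9,28.1,23.7],.034)]:
    print(n,np.round(at(p,(bb[0]+bb[2]/2,bb[1]+bb[3]/2),z),3))
E
```

```text
red [ 0.639 -0.155  0.102]
purp/green? [ 0.729 -0.064  0.034]
413 [ 0.748 -0.369  0.034]
yel [0.453 0.317 0.042]
sred [0.447 0.323 0.008]
sgr [ 0.481 -0.332  0.008]
sbl [0.461 0.011 0.008]
sye [0.613 0.127 0.008]
cup [ 0.629 -0.009  0.04 ]
helper [ 0.448 -0.18   0.04 ]
blue [ 0.634 -0.158  0.034]
```

View pics/t.png

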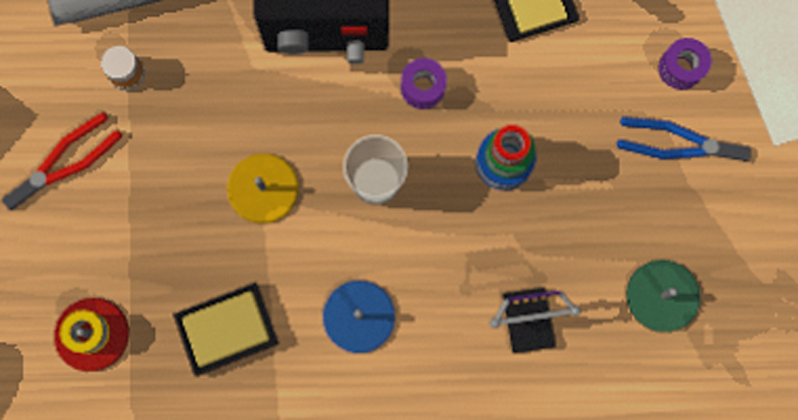

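View pics/s.png

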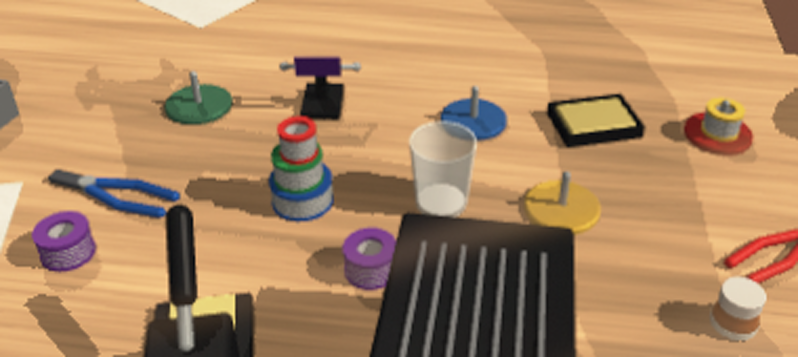

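```bash
cat >> h.py <<'E'
HUE={"red":(-8,8),"yellow":(20,33),"green":(45,85),"blue":(98,118)}
def blobs(im,col,s=110,v=40):
    h=cv2.cvtColor(im,cv2.COLOR_BGR2HSV).astype(int); H=h[...,0]; H=np.where(H>170,H-180,H)
    lo,hi=HUE[col]; m=((H>=lo)&(H<=hi)&(h[...,1]>s)&(h[...,2]>v)).astype(np.uint8)
    c,_=cv2.findContours(m,cv2.RETR_EXTERNAL,cv2.CHAIN_APPROX_NONE)
    return [x[:,0,:] for x in sorted(c,key=cv2.contourArea,reverse=True)]
def fit(p,c,z):
    "hull of contour to world plane z, circle centre & radius"
    c=cv2.convexHull(c.astype(np.int32))[:,0]
    W=np.array([at(p,q,z)[:2] for q in c]); (x,y),rad=cv2.minEnclosingCircle((W*1000).astype(np.float32)); return x,y,rad
E
python3 - <<'E'
import cv2
from plant import r
from h import *
a=cv2.imread("pics/top0.png");p=r.camera_params("top")
for c in HUE:
    for k in blobs(a,c)[:4]: 
        if cv2.contourArea(k)>60: print(c,cv2.boundingRect(k),cv2.contourArea(k),np.round(fit(p,k,.008),1), np.round(fit(p,k,.042),1),np.round(fit(p,k,.102),1))
E
```

```text
red (126, 262, 36, 35) 933.0 [448.2 319.2  42. ] [446.  310.2  40.9] [442.1 294.3  38.9]
red (117, 174, 41, 34) 341.0 [664.  343.4  52.9] [655.9 333.8  51.5] [641.6 316.8  48.9]
red (335, 179, 18, 18) 214.5 [ 665.  -169.9   22.5] [ 656.9 -165.5   21.9] [ 642.5 -157.9   20.8]
red (384, 57, 11, 10) 84.5 [ 999.8 -299.1   18.3] [ 982.5 -291.2   17.8] [ 952.1 -277.3   16.9]
yellow (187, 258, 42, 37) 901.5 [450.9 167.4  51.2] [448.6 162.5  49.8] [444.6 154.   47.3]
yellow (208, 193, 34, 33) 842.5 [614.8 126.4  42. ] [608.  122.7  40.8] [596.1 116.1  38.8]
yellow (340, 108, 30, 28) 523.0 [ 837.7 -203.1   41.6] [ 824.9 -197.8   40.5] [ 802.3 -188.6   38.5]
yellow (129, 268, 23, 20) 341.5 [450.  326.9  27.4] [447.8 317.7  26.6] [443.8 301.5  25.3]
green (399, 244, 34, 33) 827.0 [ 481.3 -335.3   40.8] [ 478.3 -326.4   39.7] [ 472.8 -310.7   37.7]
blue (254, 254, 34, 34) 842.5 [462.8  14.9  40.7] [460.2  14.2  39.6] [455.6  13.   37.6]
blue (396, 176, 41, 13) 115.0 [ 679.1 -349.6   50.6] [ 670.6 -340.4   49.2] [ 655.7 -324.    46.8]
blue (394, 187, 42, 9) 113.5 [ 656.2 -344.5   50.8] [ 648.3 -335.4   49.4] [ 634.4 -319.3   47. ]
blue (327, 183, 28, 26) 96.0 [ 645.9 -159.8   34.4] [ 638.3 -155.7   33.5] [ 624.9 -148.5   31.8]
```

Call:
servo_tool --deltas '[0, 0, 0, 0, 0, 0, -0.1153, 0, 0, 0, 0, 0, 0, -0.1153, 0, 0, 0, 0, 0, 0, -0.1153, 0, 0, 0, 0, 0, 0, -0.1153, 0, 0, 0, 0, 0, 0, -0.1153, 0, 0, 0, 0, 0, 0, -0.1153, 0, 0, 0, 0, 0, 0, -0.1153, 0, 0, 0, 0, 0, 0, -0.1153, 0, 0, 0, 0, 0, 0, -0.1153, 0, 0, 0, 0, 0, 0, -0.1153]'

```text
time_s: 1.93
ee_pos: [0.2224, -0.5841, 0.2313]
ee_rot: [2.214, 2.229, 0.0]
wrist_force: [0.2, -0.9, 0.3]
grip_width: 0.0855
grip_force: 0.0
```

Call:
servo_tool --deltas '[0, 0.033, 0.022, 0, 0, 0, 0, 0, 0.033, 0.022, 0, 0, 0, 0, 0, 0.033, 0.022, 0, 0, 0, 0, 0, 0.033, 0.022, 0, 0, 0, 0, 0, 0.033, 0.022, 0, 0, 0, 0, 0, 0.033, 0.022, 0, 0, 0, 0, 0, 0.033, 0.022, 0, 0, 0, 0, 0, 0.033, 0.022, 0, 0, 0, 0, 0, 0.033, 0.022, 0, 0, 0, 0, 0, 0.033, 0.022, 0, 0, 0, 0]'

```text
time_s: 2.77
ee_pos: [0.4431, -0.2523, 0.2316]
ee_rot: [2.221, 2.221, 0.0]
wrist_force: [1.0, 0.1, 0.4]
grip_width: 0.0852
grip_force: 0.0
```

Call:
servo_tool --deltas '[0, 0.033, 0.022, 0, 0, 0, 0, 0, 0.033, 0.022, 0, 0, 0, 0, 0, 0.033, 0.022, 0, 0, 0, 0, 0, 0.033, 0.022, 0, 0, 0, 0, 0, 0.033, 0.022, 0, 0, 0, 0, 0, 0.035, -0.009, 0, 0, 0, 0, 0, 0.035, -0.009, 0, 0, 0, 0, 0, 0.035, -0.009, 0, 0, 0, 0, 0, 0.035, -0.009, 0, 0, 0, 0, 0, 0.035, -0.009, 0, 0, 0, 0]'

```text
time_s: 3.6
ee_pos: [0.5065, 0.0877, 0.2314]
ee_rot: [2.221, 2.222, 0.0]
wrist_force: [0.3, -0.2, 0.6]
grip_width: 0.0851
grip_force: 0.0
```

Call:
servo_tool --deltas '[0, 0.029, -0.0073, 0.008, 0, 0, 0, 0, 0.029, -0.0073, 0.008, 0, 0, 0, 0, 0.029, -0.0073, 0.008, 0, 0, 0, 0, 0.029, -0.0073, 0.008, 0, 0, 0, 0, 0.029, -0.0073, 0.008, 0, 0, 0, 0, 0.029, -0.0073, 0.008, 0, 0, 0, 0, 0.029, -0.0073, 0.008, 0, 0, 0, 0, 0.029, -0.0073, 0.008, 0, 0, 0, 0, 0, 0, 0, 0, 0, 0, 0, 0, 0, 0, 0, 0, 0]'

```text
time_s: 4.43
ee_pos: [0.4479, 0.3192, 0.1668]
ee_rot: [-2.218, -2.225, 0.001]
wrist_force: [0.5, -1.5, 0.3]
grip_width: 0.0852
grip_force: 0.0
```

Run:
```python
from plant import r
from h import *
p=r.camera_params("wrist"); im=r.camera("wrist"); cv2.imwrite("pics/w1.png",im)
M=np.array(p["world_to_cam"]); print(r.observe()["ee_pos"], -M[:3,:3].T@M[:3,3], M[2,:3])
for c in("yellow","red"):
    for k in blobs(im,c)[:3]: print(c,cv2.boundingRect(k),cv2.contourArea(k),np.round(fit(p,k,.042),1),np.round(fit(p,k,.008),1))
```

```text
[0.44829322 0.31826143 0.16711406] [0.44838614 0.3915891  0.31001579] [-0.00123604 -0.28739773 -0.95781053]
yellow (232, 288, 88, 90) 4770.0 [452.1 188.1  48.3] [452.6 162.3  54.5]
yellow (249, 159, 57, 62) 2693.5 [450.1 323.2  25.5] [450.3 314.5  28.7]
yellow (247, 296, 4, 3) 1.5 [425.8 226.6   1.6] [423.  205.6   1.8]
red (230, 137, 92, 90) 6302.0 [449.2 328.6  36.8] [449.3 320.6  41.5]
red (482, 116, 59, 99) 1566.0 [631.3 342.3  47.2] [654.5 336.   53.2]
red (501, 104, 59, 93) 1405.0 [646.4 353.9  44. ] [671.5 349.2  49.5]
```

View pics/w1.png

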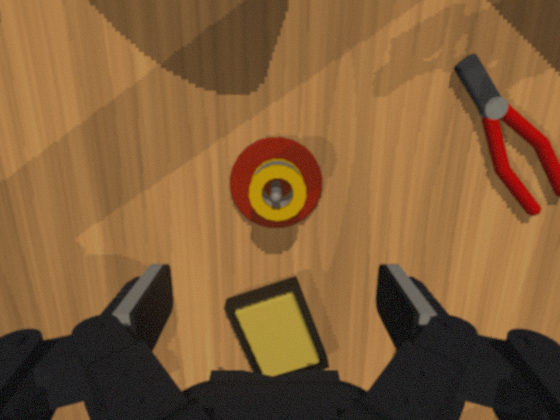

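Call:
servo_tool --deltas '[0, 0.002, 0.002, 0.03, 0, 0, 0, 0, 0, 0, 0.03, 0, 0, 0, 0, 0, 0, 0.03, 0, 0, 0, 0, 0, 0, 0.03, 0, 0, 0, 0, 0, 0, 0.0145, 0, 0, 0, 0, 0, 0, 0.0145, 0, 0, 0, 0, 0, 0, 0, 0, 0, 0, 1, 0, 0, 0, 0, 0, 0, 1, 0, 0, 0, 0, 0, 0, 1, 0, 0, 0, 0, 0, 0]' --force 40

```text
time_s: 5.32
ee_pos: [0.4516, 0.3202, 0.0197]
ee_rot: [2.221, 2.221, 0.003]
wrist_force: [-1.0, -0.4, 0.0]
grip_width: 0.0517
grip_force: 0.0
```

Call:
servo_tool --deltas '[1, 0, 0, 0, 0, 0, 0, 1, 0, 0, 0, 0, 0, 0, 1, 0, 0, 0, 0, 0, 0, 1, 0, 0, 0, 0, 0, 0, 1, 0, 0, 0, 0, 0, 0, 1, 0, 0, 0, 0, 0, 0, 1, 0, 0, 0, 0, 0, 0, 1, 0, 0, 0, 0, 0, 0, 1, 0, 0, 0, 0, 0, 0, 1, 0, 0, 0, 0, 0, 0]'

```text
time_s: 6.15
ee_pos: [0.4516, 0.3203, 0.02]
ee_rot: [2.22, 2.221, 0.004]
wrist_force: [-0.2, -2.4, 6.5]
grip_width: 0.0446
grip_force: 40.3
```

Call:
servo_tool --deltas '[1, 0, 0, -0.01, 0, 0, 0, 1, 0, 0, -0.025, 0, 0, 0, 1, 0, 0, -0.03, 0, 0, 0, 1, 0, 0, -0.025, 0, 0, 0, 1, -0.02, 0.016, 0, 0, 0, 0, 1, -0.0247, 0.021, 0, 0, 0, 0, 1, -0.0247, 0.021, 0, 0, 0, 0, 1, -0.0247, 0.021, 0, 0, 0, 0, 1, -0.0247, 0.021, 0, 0, 0, 0, 1, -0.0247, 0.021, 0, 0, 0, 0]'

```text
time_s: 6.98
ee_pos: [0.5727, 0.1754, 0.1097]
ee_rot: [2.22, 2.222, 0.002]
wrist_force: [-0.3, 0.4, -1.9]
grip_width: 0.0446
grip_force: 41.3
```

Call:
servo_tool --deltas '[1, -0.0247, 0.021, 0, 0, 0, 0, 1, -0.0265, 0.0214, 0, 0, 0, 0, 1, 0, 0, 0, 0, 0, 0, 1, 0, 0, 0, 0, 0, 0, 1, 0, 0, 0, 0, 0, 0, 1, 0, 0, 0, 0, 0, 0, 1, 0, 0, 0, 0, 0, 0, 1, 0, 0, 0, 0, 0, 0, 1, 0, 0, 0, 0, 0, 0, 1, 0, 0, 0, 0, 0, 0]'

```text
time_s: 7.82
ee_pos: [0.6138, 0.126, 0.1084]
ee_rot: [-2.22, -2.223, 0.0]
wrist_force: [-0.0, 0.2, -0.6]
grip_width: 0.0444
grip_force: 41.4
```

Run:
```python
from plant import r
from h import *
p=r.camera_params("wrist"); im=r.camera("wrist"); cv2.imwrite("pics/w2.png",im)
o=r.observe();print(o["ee_pos"],o["grip_width"],o["wrist_force"])
for k in blobs(im,"yellow")[:3]: print(cv2.boundingRect(k),cv2.contourArea(k),np.round(fit(p,k,.124),1),np.round(fit(p,k,.008),1))
# predicted overlay
for X,col in((circle(.615,.126,.008,.042),(255,0,0)),(circle(*o["ee_pos"][:2],o["ee_pos"][2]+.022,.023),(0,0,255))):
    cv2.polylines(im,[proj(p,X).astype(int)],True,col,1)
cv2.imwrite("pics/w2.png",im)
```

```text
[0.61393198 0.12579893 0.1083461 ] 0.0442883770313777 [ 0.31239884 -1.16342763 -0.86092706]
(213, 146, 122, 196) 18649.5 [615.3 140.4  42.2] [616.1  87.8  80.6]
(0, 70, 106, 151) 10178.0 [526.6 180.7  28. ] [446.7 164.8  53.5]
(220, 258, 3, 2) 0.5 [5.928e+02 1.374e+02 5.000e-01] [573.2  82.    0.9]
```

View pics/w2.png

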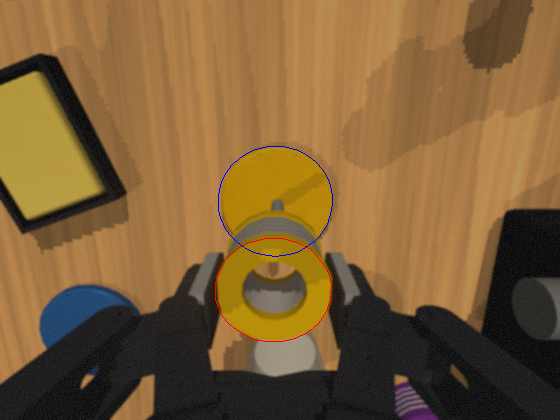

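Call:
servo_tool --deltas '[1, 0, 0.001, 0.02, 0, 0, 0, 1, 0, 0, 0.02, 0, 0, 0, 1, 0, 0, 0.02, 0, 0, 0, 1, 0, 0, 0.018, 0, 0, 0, 1, 0, 0, 0.008, 0, 0, 0, 1, 0, 0, 0.0015, 0, 0, 0, 1, 0, 0, 0, 0, 0, 0, 0, 0, 0, 0, 0, 0, 0, 0, 0, 0, 0, 0, 0, 0, 0, 0, 0, 0, 0, 0, 0]'

```text
time_s: 8.7
ee_pos: [0.6157, 0.1255, 0.0216]
ee_rot: [2.22, 2.221, 0.002]
wrist_force: [0.3, 0.2, 0.5]
grip_width: 0.0784
grip_force: 0.0
```

Call:
servo_tool --deltas '[0, 0, 0, 0, 0, 0, 0, 0, 0, 0, 0, 0, 0, 0, 0, 0, 0, -0.02, 0, 0, 0, 0, 0, 0, -0.04, 0, 0, 0, 0, 0, 0, -0.04, 0, 0, 0, 0, 0, 0, -0.04, 0, 0, 0, 0, 0, 0, -0.04, 0, 0, 0, 0, 0, 0, 0, 0, 0, 0, 0, 0, 0, 0, 0, 0, 0, 0, 0, 0, 0, 0, 0, 0]'

```text
time_s: 9.53
ee_pos: [0.6148, 0.1253, 0.2008]
ee_rot: [2.221, 2.222, 0.0]
wrist_force: [-0.1, 0.5, -1.0]
grip_width: 0.0852
grip_force: 0.0
```

Run:
```python
from plant import r
from h import *
p=r.camera_params("wrist"); im=r.camera("wrist"); o=r.observe();print(o["ee_pos"],o["grip_width"],o["wrist_force"])
for X,col in((circle(.615,.126,.008,.042),(255,0,0)),(circle(.615,.126,.042,.023),(0,0,255))):
    cv2.polylines(im,[proj(p,X).astype(int)],True,col,1)
cv2.imwrite("pics/w3.png",im)
```

```text
[0.61420388 0.12521751 0.19975291] 0.08560294600492054 [ 0.22360102 -0.41619305 -0.32712937]
```

View pics/w3.png

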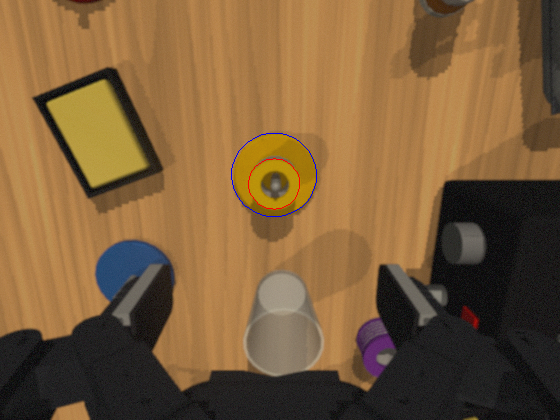

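Call:
servo_tool --deltas '[0, -0.0354, 0.0035, 0, 0, 0, 0, 0, -0.0354, 0.0035, 0, 0, 0, 0, 0, -0.0354, 0.0035, 0, 0, 0, 0, 0, -0.0354, 0.0035, 0, 0, 0, 0, 0, -0.0354, 0.0035, 0, 0, 0, 0, 0, -0.0354, 0.0035, 0, 0, 0, 0, 0, -0.0354, 0.0035, 0, 0, 0, 0, 0, -0.0354, 0.0035, 0, 0, 0, 0, 0, 0, 0, 0, 0, 0, 0, 0, 0, 0, 0, 0, 0, 0]'

```text
time_s: 10.42
ee_pos: [0.6421, -0.1595, 0.1984]
ee_rot: [-2.222, -2.216, 0.003]
wrist_force: [-0.5, 0.0, -0.4]
grip_width: 0.0856
grip_force: 0.0
```

Run:
```python
from plant import r
from h import *
p=r.camera_params("wrist"); im=r.camera("wrist"); o=r.observe();print(o["ee_pos"],o["grip_width"],o["wrist_force"])
for c,z in(("red",.102),("green",.068),("blue",.034)):
    for k in blobs(im,c)[:3]: print(c,cv2.boundingRect(k),cv2.contourArea(k),np.round(fit(p,k,z),1))
for X,col in((circle(.6425,-.158,.102,.020),(255,255,0)),(circle(.6425,-.158,.068,.027),(0,0,255)),(circle(.6425,-.158,.034,.034),(0,255,255))):
    cv2.polylines(im,[proj(p,X).astype(int)],True,col,1)
cv2.imwrite("pics/w4.png",im)
```

```text
[ 0.64208729 -0.1580438   0.19866089] 0.08504060078884268 [1.00296757 0.57223122 0.22369758]
red (251, 169, 53, 61) 2310.0 [ 644.2 -155.3   22.7]
red (353, 348, 1, 1) 0.0 [ 706.2 -281.5    0. ]
red (387, 342, 1, 1) 0.0 [ 733.3 -275.5    0. ]
green (245, 163, 65, 45) 463.0 [ 644.  -159.2   26.9]
green (156, 356, 1, 1) 0.0 [ 529.8 -317.7    0. ]
green (157, 354, 1, 1) 0.0 [ 531.  -315.5    0. ]
blue (23, 0, 87, 29) 1709.0 [479.9 -12.1  33.2]
blue (240, 147, 72, 53) 749.5 [ 642.8 -158.2   32.8]
blue (277, 299, 20, 77) 522.5 [ 655.3 -324.7   46.9]
```

View pics/w4.png

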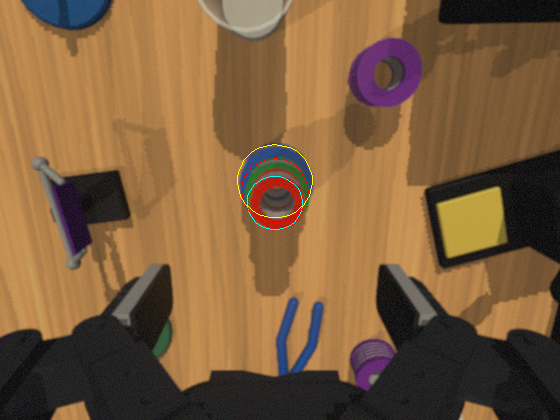

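Call:
servo_tool --deltas '[0, 0, 0.002, 0.03, 0, 0, 0, 0, 0, 0, 0.03, 0, 0, 0, 0, 0, 0, 0.03, 0, 0, 0, 0, 0, 0, 0.02, 0, 0, 0, 0, 0, 0, 0.0087, 0, 0, 0, 1, 0, 0, 0, 0, 0, 0, 1, 0, 0, 0, 0, 0, 0, 1, 0, 0, 0, 0, 0, 0, 1, 0, 0, 0, 0, 0, 0, 1, 0, 0, 0, 0, 0, 0]' --force 30

```text
time_s: 11.3
ee_pos: [0.6464, -0.1579, 0.0841]
ee_rot: [2.219, 2.22, 0.003]
wrist_force: [0.4, 1.0, 5.6]
grip_width: 0.0384
grip_force: 30.5
```

Call:
servo_tool --deltas '[1, 0, 0, 0, 0, 0, 0, 1, 0, 0, 0, 0, 0, 0, 1, 0, 0, 0, 0, 0, 0, 1, 0, 0, -0.005, 0, 0, 0, 1, 0, 0, -0.01, 0, 0, 0, 1, 0, 0, -0.025, 0, 0, 0, 1, 0, 0, -0.03, 0, 0, 0, 1, 0, 0, -0.03, 0, 0, 0, 1, 0, 0, 0, 0, 0, 0, 1, 0, 0, 0, 0, 0, 0]'

```text
time_s: 12.13
ee_pos: [0.6466, -0.1583, 0.1853]
ee_rot: [2.218, 2.219, 0.004]
wrist_force: [0.6, -0.6, -1.3]
grip_width: 0.0385
grip_force: 30.5
```

Run:
```python
from plant import r
from h import *
p=r.camera_params("wrist"); im=r.camera("wrist"); o=r.observe();print(o["ee_pos"],o["grip_width"],o["wrist_force"])
e=o["ee_pos"]
for c,z in(("red",e[2]+.022),("green",.068),("blue",.034)):
    for k in blobs(im,c)[:2]: print(c,cv2.boundingRect(k),cv2.contourArea(k),np.round(fit(p,k,z),1))
for X,col in((circle(e[0],e[1],e[2]+.022,.020),(255,255,0)),(circle(.644,-.158,.068,.027),(0,0,255)),(circle(.6435,-.158,.034,.034),(0,255,255))):
    cv2.polylines(im,[proj(p,X).astype(int)],True,col,1)
cv2.imwrite("pics/w5.png",im)
```

```text
[ 0.64536828 -0.15793276  0.18331004] 0.038472266861754985 [-1.34297989  0.02024318 -1.2062587 ]
red (224, 216, 101, 115) 7419.0 [ 647.  -152.1   25.1]
red (403, 392, 1, 1) 0.0 [ 703.6 -208.9    0. ]
green (236, 167, 69, 56) 1967.5 [ 644.6 -160.2   27.4]
green (271, 160, 10, 3) 3.0 [ 648.5 -130.     3.4]
blue (7, 0, 87, 25) 1459.5 [481.4 -15.8  31.5]
blue (232, 150, 75, 51) 818.0 [ 643.2 -158.3   32.9]
```

View pics/w5.png

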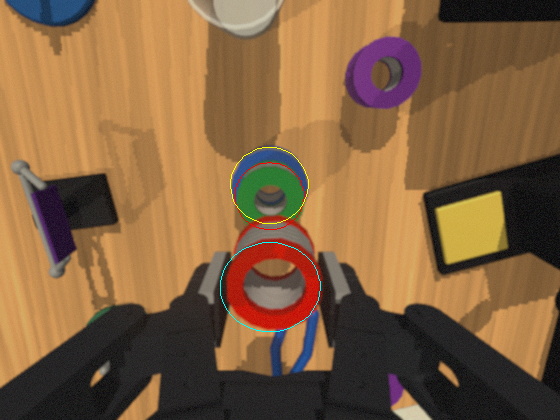

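Call:
servo_tool --deltas '[1, 0.02, -0.008, 0, 0, 0, 0, 1, 0.0345, -0.014, 0, 0, 0, 0, 1, 0.0345, -0.014, 0, 0, 0, 0, 1, 0.0345, -0.014, 0, 0, 0, 0, 1, 0.0345, -0.014, 0, 0, 0, 0, 1, 0.0345, -0.014, 0, 0, 0, 0, 1, 0.0345, -0.014, 0, 0, 0, 0, 1, 0.0345, -0.014, 0, 0, 0, 0, 1, 0.0345, -0.014, 0, 0, 0, 0, 1, 0.0345, -0.014, 0, 0, 0, 0]'

```text
time_s: 13.02
ee_pos: [0.5091, 0.1737, 0.1808]
ee_rot: [-2.22, -2.221, 0.004]
wrist_force: [0.4, 0.5, -1.3]
grip_width: 0.0384
grip_force: 30.5
```

Call:
servo_tool --deltas '[1, 0.0345, -0.014, 0.01, 0, 0, 0, 1, 0.0345, -0.014, 0.02, 0, 0, 0, 1, 0.0345, -0.014, 0.02, 0, 0, 0, 1, 0.0345, -0.014, 0.02, 0, 0, 0, 1, 0.0095, -0.0065, 0.005, 0, 0, 0, 1, 0, 0, 0, 0, 0, 0, 1, 0, 0, 0, 0, 0, 0, 1, 0, 0, 0, 0, 0, 0, 1, 0, 0, 0, 0, 0, 0, 1, 0, 0, 0, 0, 0, 0]'

```text
time_s: 13.85
ee_pos: [0.4501, 0.3177, 0.1086]
ee_rot: [2.223, 2.22, 0.002]
wrist_force: [-0.7, -0.7, -0.1]
grip_width: 0.0385
grip_force: 30.6
```

Run:
```python
from plant import r
from h import *
p=r.camera_params("wrist"); im=r.camera("wrist"); o=r.observe();e=o["ee_pos"];print(e,o["grip_width"],o["wrist_force"])
for X,col in((circle(.449,.320,.008,.042),(255,0,0)),(circle(e[0],e[1],e[2]+.020,.020),(255,255,0))):
    cv2.polylines(im,[proj(p,X).astype(int)],True,col,1)
cv2.imwrite("pics/w6.png",im)
```

```text
[0.45003893 0.31783678 0.10863965] 0.03836196255981108 [-0.16751826  0.65177317 -0.9607162 ]
```

View pics/w6.png

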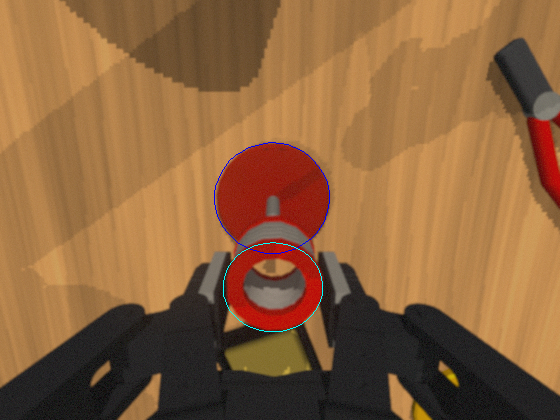

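Call:
servo_tool --deltas '[1, 0.002, -0.001, 0.02, 0, 0, 0, 1, 0, 0, 0.02, 0, 0, 0, 1, 0, 0, 0.02, 0, 0, 0, 1, 0, 0, 0.018, 0, 0, 0, 1, 0, 0, 0.008, 0, 0, 0, 1, 0, 0, 0.001, 0, 0, 0, 1, 0, 0, 0, 0, 0, 0, 0, 0, 0, 0, 0, 0, 0, 0, 0, 0, 0, 0, 0, 0, 0, 0, 0, 0, 0, 0, 0]'

```text
time_s: 14.73
ee_pos: [0.4487, 0.3207, 0.0214]
ee_rot: [2.221, 2.221, 0.002]
wrist_force: [0.5, -0.9, 0.1]
grip_width: 0.0731
grip_force: 0.0
```

Call:
servo_tool --deltas '[0, 0, 0, 0, 0, 0, 0, 0, 0, 0, 0, 0, 0, 0, 0, 0, 0, -0.02, 0, 0, 0, 0, 0, 0, -0.04, 0, 0, 0, 0, 0, 0, -0.04, 0, 0, 0, 0, 0, 0, -0.04, 0, 0, 0, 0, 0, 0, -0.03, 0, 0, 0, 0, 0, 0, 0, 0, 0, 0, 0, 0, 0, 0, 0, 0, 0, 0, 0, 0, 0, 0, 0, 0]'

```text
time_s: 15.57
ee_pos: [0.4477, 0.3204, 0.1905]
ee_rot: [-2.221, -2.222, 0.001]
wrist_force: [0.6, -0.1, 0.0]
grip_width: 0.0856
grip_force: 0.0
```

Run:
```python
from plant import r
from h import *
p=r.camera_params("wrist"); im=r.camera("wrist"); o=r.observe();e=o["ee_pos"];print(e,o["grip_width"],o["wrist_force"])
im=im[100:280,170:390].copy();p=dict(p);p["cx"]-=170;p["cy"]-=100
for X,col in((circle(.449,.320,.008,.042),(255,0,0)),(circle(.449,.320,.042,.020),(255,255,0))):
    cv2.polylines(im,[proj(p,X).astype(int)],True,col,1)
cv2.imwrite("pics/w7.png",cv2.resize(im,None,fx=2,fy=2))
```

```text
[0.44729952 0.32009614 0.18976243] 0.08517513056879096 [-0.56023918 -0.04683747 -0.8233021 ]
```

View pics/w7.png

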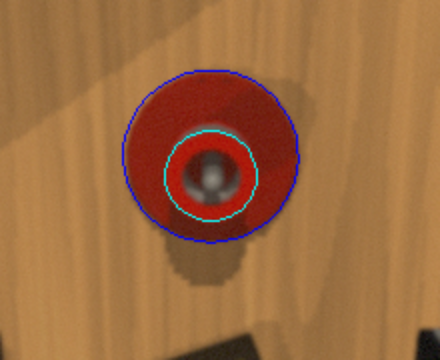

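Call:
servo_tool --deltas '[0, -0.0343, 0.0141, 0, 0, 0, 0, 0, -0.0343, 0.0141, 0, 0, 0, 0, 0, -0.0343, 0.0141, 0, 0, 0, 0, 0, -0.0343, 0.0141, 0, 0, 0, 0, 0, -0.0343, 0.0141, 0, 0, 0, 0, 0, -0.0343, 0.0141, 0, 0, 0, 0, 0, -0.0343, 0.0141, 0, 0, 0, 0, 0, -0.0343, 0.0141, 0, 0, 0, 0, 0, -0.0343, 0.0141, 0, 0, 0, 0, 0, -0.0343, 0.0141, 0, 0, 0, 0]'

```text
time_s: 16.45
ee_pos: [0.5885, -0.0241, 0.1887]
ee_rot: [-2.219, -2.22, 0.004]
wrist_force: [0.6, 0.7, 0.2]
grip_width: 0.0857
grip_force: 0.0
```

Call:
servo_tool --deltas '[0, -0.0343, 0.0141, 0, 0, 0, 0, 0, -0.0343, 0.0141, 0, 0, 0, 0, 0, -0.0343, 0.0141, 0, 0, 0, 0, 0, -0.0343, 0.0141, 0, 0, 0, 0, 0, 0, 0, 0.02, 0, 0, 0, 0, 0, 0, 0.02, 0, 0, 0, 0, 0, 0, 0, 0, 0, 0, 0, 0, 0, 0, 0, 0, 0, 0, 0, 0, 0, 0, 0, 0, 0, 0, 0, 0, 0, 0, 0]'

```text
time_s: 17.28
ee_pos: [0.6462, -0.1591, 0.1517]
ee_rot: [2.22, 2.222, 0.001]
wrist_force: [-0.2, 0.0, 0.3]
grip_width: 0.0854
grip_force: 0.0
```

Run:
```python
from plant import r
from h import *
p=r.camera_params("wrist"); im=r.camera("wrist"); o=r.observe();e=o["ee_pos"];print(e,o["grip_width"],o["wrist_force"])
for c,z in(("green",.068),("blue",.034)):
    for k in blobs(im,c)[:3]: print(c,cv2.boundingRect(k),cv2.contourArea(k),np.round(fit(p,k,z),1))
```

```text
[ 0.64636414 -0.15911602  0.15203354] 0.08557582111132624 [ 0.59849748  0.07374972 -0.67191924]
green (233, 175, 77, 74) 4378.0 [ 644.8 -160.    27.6]
green (245, 167, 54, 13) 28.0 [ 644.8 -136.8   17.7]
blue (228, 155, 85, 57) 1060.5 [ 643.2 -158.2   33.1]
blue (0, 0, 65, 15) 661.5 [486.7 -26.   21.3]
blue (272, 325, 23, 52) 434.0 [ 653.9 -302.    28.4]
```

Call:
servo_tool --deltas '[0, -0.001, -0.0015, 0.03, 0, 0, 0, 0, 0, 0, 0.03, 0, 0, 0, 0, 0, 0, 0.025, 0, 0, 0, 0, 0, 0, 0.014, 0, 0, 0, 0, 0, 0, 0.005, 0, 0, 0, 1, 0, 0, 0, 0, 0, 0, 1, 0, 0, 0, 0, 0, 0, 1, 0, 0, 0, 0, 0, 0, 1, 0, 0, 0, 0, 0, 0, 1, 0, 0, 0, 0, 0, 0]' --force 40

```text
time_s: 18.17
ee_pos: [0.6457, -0.1608, 0.0491]
ee_rot: [2.219, 2.22, 0.003]
wrist_force: [0.3, 1.0, 7.1]
grip_width: 0.0518
grip_force: 43.4
```

Call:
servo_tool --deltas '[1, 0, 0, 0, 0, 0, 0, 1, 0, 0, 0, 0, 0, 0, 1, 0, 0, 0, 0, 0, 0, 1, 0, 0, -0.005, 0, 0, 0, 1, 0, 0, -0.01, 0, 0, 0, 1, 0, 0, -0.025, 0, 0, 0, 1, 0, 0, -0.03, 0, 0, 0, 1, 0, 0, -0.03, 0, 0, 0, 1, 0, 0, -0.03, 0, 0, 0, 1, 0, 0, 0, 0, 0, 0]'

```text
time_s: 19.0
ee_pos: [0.6478, -0.1614, 0.1846]
ee_rot: [2.214, 2.215, 0.009]
wrist_force: [1.7, -1.4, -1.5]
grip_width: 0.0519
grip_force: 42.8
```

Run:
```python
from plant import r
from h import *
p=r.camera_params("wrist"); im=r.camera("wrist"); o=r.observe();e=o["ee_pos"];print(e,o["grip_width"],o["wrist_force"])
for c,z in(("green",e[2]+.022),("blue",.034)):
    for k in blobs(im,c)[:2]: print(c,cv2.boundingRect(k),cv2.contourArea(k),np.round(fit(p,k,z),1))
for X,col in((circle(e[0],e[1],e[2]+.021,.027),(255,255,0)),(circle(.6435,-.158,.034,.034),(0,255,255))):
    cv2.polylines(im,[proj(p,X).astype(int)],True,col,1)
cv2.imwrite("pics/w8.png",im)
```

```text
[ 0.64649597 -0.16107962  0.18166875] 0.05175846287234742 [-0.0114601  -0.72209606 -2.56078592]
green (208, 224, 133, 123) 12462.0 [ 648.1 -161.3   27.7]
green (227, 203, 98, 34) 290.0 [ 648.6 -137.5   18.6]
blue (230, 146, 75, 66) 3631.0 [ 643.1 -159.    33.5]
blue (6, 0, 81, 20) 1056.5 [481.5 -19.3  28.9]
```

View pics/w8.png

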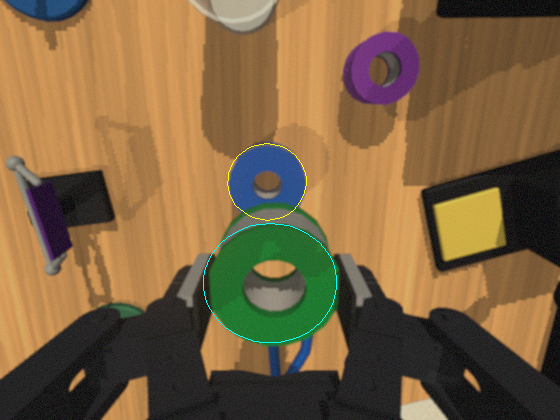

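Call:
servo_tool --deltas '[1, -0.016, -0.015, 0, 0, 0, 0, 1, -0.025, -0.0237, 0, 0, 0, 0, 1, -0.025, -0.0237, 0, 0, 0, 0, 1, -0.025, -0.0237, 0.01, 0, 0, 0, 1, -0.025, -0.0237, 0.02, 0, 0, 0, 1, -0.025, -0.0237, 0.02, 0, 0, 0, 1, -0.025, -0.0237, 0.02, 0, 0, 0, 1, -0.008, -0.0083, 0.004, 0, 0, 0, 1, 0, 0, 0, 0, 0, 0, 1, 0, 0, 0, 0, 0, 0]'

```text
time_s: 19.88
ee_pos: [0.4781, -0.3345, 0.1023]
ee_rot: [-2.222, -2.219, -0.0]
wrist_force: [1.1, 0.1, -2.7]
grip_width: 0.0517
grip_force: 42.9
```

Call:
servo_tool --deltas '[1, 0, 0, 0, 0, 0, 0, 1, 0, 0, 0, 0, 0, 0, 1, 0, 0, 0, 0, 0, 0, 1, 0, 0, 0, 0, 0, 0, 1, 0, 0, 0, 0, 0, 0, 1, 0, 0, 0, 0, 0, 0, 1, 0, 0, 0, 0, 0, 0, 1, 0, 0, 0, 0, 0, 0, 1, 0, 0, 0, 0, 0, 0, 1, 0, 0, 0, 0, 0, 0]'

```text
time_s: 20.72
ee_pos: [0.4788, -0.3346, 0.103]
ee_rot: [-2.221, -2.222, 0.0]
wrist_force: [1.2, 0.0, -2.6]
grip_width: 0.0518
grip_force: 42.9
```

Run:
```python
from plant import r
from h import *
p=r.camera_params("wrist"); im=r.camera("wrist"); o=r.observe();e=o["ee_pos"];print(e,o["grip_width"],o["wrist_force"])
for X,col in((circle(.481,-.335,.008,.042),(255,0,0)),(circle(e[0],e[1],e[2]+.021,.027),(255,255,0))):
    cv2.polylines(im,[proj(p,X).astype(int)],True,col,1)
cv2.imwrite("pics/w9.png",im)
```

```text
[ 0.47875635 -0.33457345  0.10295859] 0.051388429596762195 [ 0.5884261  -0.4022847  -2.72298254]
```

View pics/w9.png

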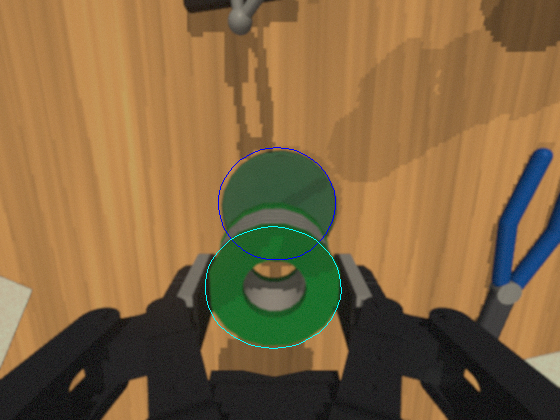

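Call:
servo_tool --deltas '[1, -0.002, 0.0022, 0.015, 0, 0, 0, 1, 0, 0, 0.02, 0, 0, 0, 1, 0, 0, 0.02, 0, 0, 0, 1, 0, 0, 0.015, 0, 0, 0, 1, 0, 0, 0.008, 0, 0, 0, 1, 0, 0, 0.0015, 0, 0, 0, 1, 0, 0, 0, 0, 0, 0, 0, 0, 0, 0, 0, 0, 0, 0, 0, 0, 0, 0, 0, 0, 0, 0, 0, 0, 0, 0, 0]'

```text
time_s: 21.6
ee_pos: [0.4816, -0.337, 0.0241]
ee_rot: [2.22, 2.221, 0.0]
wrist_force: [0.6, 0.4, 0.5]
grip_width: 0.0845
grip_force: 0.0
```

Call:
servo_tool --deltas '[0, 0, 0, 0, 0, 0, 0, 0, 0, 0, 0, 0, 0, 0, 0, 0, 0, -0.02, 0, 0, 0, 0, 0, 0, -0.04, 0, 0, 0, 0, 0, 0, -0.04, 0, 0, 0, 0, 0, 0, -0.04, 0, 0, 0, 0, 0, 0, -0.03, 0, 0, 0, 0, 0, 0, 0, 0, 0, 0, 0, 0, 0, 0, 0, 0, 0, 0, 0, 0, 0, 0, 0, 0]'

```text
time_s: 22.43
ee_pos: [0.4806, -0.3362, 0.1931]
ee_rot: [-2.221, -2.222, 0.0]
wrist_force: [-0.3, 0.0, -0.6]
grip_width: 0.0855
grip_force: 0.0
```

Run:
```python
from plant import r
from h import *
p=r.camera_params("wrist"); im=r.camera("wrist"); o=r.observe();e=o["ee_pos"];print(e,o["grip_width"],o["wrist_force"])
im=im[100:280,170:390].copy();p=dict(p);p["cx"]-=170;p["cy"]-=100
for X,col in((circle(.481,-.3365,.008,.042),(255,0,0)),(circle(.481,-.3365,.042,.027),(255,255,0))):
    cv2.polylines(im,[proj(p,X).astype(int)],True,col,1)
cv2.imwrite("pics/w10.png",cv2.resize(im,None,fx=2,fy=2))
```

```text
[ 0.48019119 -0.33592634  0.19226071] 0.08538070007368923 [ 0.13592135 -0.47942752 -0.55352921]
```

View pics/w10.png

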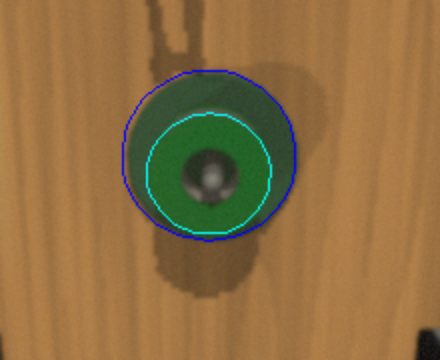

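Call:
servo_tool --deltas '[0, 0.0253, 0.0233, 0, 0, 0, 0, 0, 0.0253, 0.0233, 0, 0, 0, 0, 0, 0.0253, 0.0233, 0, 0, 0, 0, 0, 0.0253, 0.0233, 0, 0, 0, 0, 0, 0.0253, 0.0233, 0.01, 0, 0, 0, 0, 0.0253, 0.0233, 0.02, 0, 0, 0, 0, 0.0253, 0.0233, 0.02, 0, 0, 0, 0, 0, 0, 0.02, 0, 0, 0, 0, 0, 0, 0, 0, 0, 0, 0, 0, 0, 0, 0, 0, 0]'

```text
time_s: 23.32
ee_pos: [0.642, -0.1586, 0.1205]
ee_rot: [-2.216, -2.219, 0.005]
wrist_force: [0.7, -0.2, -0.1]
grip_width: 0.0857
grip_force: 0.0
```

Run:
```python
from plant import r
from h import *
p=r.camera_params("wrist"); im=r.camera("wrist"); o=r.observe();e=o["ee_pos"];print(e,o["grip_width"],o["wrist_force"])
for k in blobs(im,"blue")[:3]: print(cv2.boundingRect(k),cv2.contourArea(k),np.round(fit(p,k,.034),1))
```

```text
[ 0.64283241 -0.15950044  0.12220598] 0.08556588639748043 [0.41487203 0.05740194 0.59697308]
(230, 163, 95, 93) 6751.0 [ 643.3 -159.4   33.7]
(285, 347, 18, 28) 254.0 [ 655.5 -284.4   13.8]
(321, 352, 13, 19) 160.5 [ 684.2 -284.8    8.8]
```

Centred within 1 mm. Descend, grip, lift.

Call:
servo_tool --deltas '[0, 0, 0.0005, 0.03, 0, 0, 0, 0, 0, 0, 0.03, 0, 0, 0, 0, 0, 0, 0.025, 0, 0, 0, 0, 0, 0, 0.015, 0, 0, 0, 0, 0, 0, 0.007, 0, 0, 0, 1, 0, 0, 0, 0, 0, 0, 1, 0, 0, 0, 0, 0, 0, 1, 0, 0, 0, 0, 0, 0, 1, 0, 0, 0, 0, 0, 0, 1, 0, 0, 0, 0, 0, 0]' --force 60

```text
time_s: 24.2
ee_pos: [0.6456, -0.1599, 0.0182]
ee_rot: [2.219, 2.22, 0.002]
wrist_force: [-0.1, -1.9, 5.2]
grip_width: 0.0656
grip_force: 67.8
```

Call:
servo_tool --deltas '[1, 0, 0, 0, 0, 0, 0, 1, 0, 0, 0, 0, 0, 0, 1, 0, 0, 0, 0, 0, 0, 1, 0, 0, -0.005, 0, 0, 0, 1, 0, 0, -0.01, 0, 0, 0, 1, 0, 0, -0.025, 0, 0, 0, 1, 0, 0, -0.035, 0, 0, 0, 1, 0, 0, -0.035, 0, 0, 0, 1, 0, 0, -0.035, 0, 0, 0, 1, 0, 0, -0.02, 0, 0, 0]'

```text
time_s: 25.03
ee_pos: [0.6459, -0.1595, 0.1863]
ee_rot: [2.218, 2.219, 0.004]
wrist_force: [0.5, -0.9, -3.4]
grip_width: 0.0654
grip_force: 68.2
```

Run:
```python
from plant import r
from h import *
p=r.camera_params("wrist"); im=r.camera("wrist"); o=r.observe();e=o["ee_pos"];print(e,o["grip_width"],o["wrist_force"])
for k in blobs(im,"blue")[:2]: print(cv2.boundingRect(k),cv2.contourArea(k),np.round(fit(p,k,e[2]+.021),1))
```

```text
[ 0.64772603 -0.15995399  0.18961555] 0.06518930128722308 [ 1.46621116 -0.54189842 -0.31591308]
(193, 203, 164, 174) 19344.5 [ 646.  -159.8   37.8]
(9, 0, 86, 24) 1348.5 [579.6 -58.6  12.5]
```

Call:
servo_tool --deltas '[1, 0.0175, -0.0185, 0, 0, 0, 0, 1, 0.0245, -0.0255, 0, 0, 0, 0, 1, 0.0245, -0.0255, 0, 0, 0, 0, 1, 0.0245, -0.0255, 0, 0, 0, 0, 1, 0.0245, -0.0255, 0, 0, 0, 0, 1, 0.0245, -0.0255, 0.015, 0, 0, 0, 1, 0.0245, -0.0255, 0.02, 0, 0, 0, 1, 0.0105, -0.0115, 0.02, 0, 0, 0, 1, 0, 0, 0.015, 0, 0, 0, 1, 0, 0, 0, 0, 0, 0]'

```text
time_s: 25.92
ee_pos: [0.4582, 0.0164, 0.1091]
ee_rot: [-2.216, -2.221, 0.006]
wrist_force: [-0.0, 0.4, -3.2]
grip_width: 0.0655
grip_force: 68.6
```

Call:
servo_tool --deltas '[1, 0, 0, 0, 0, 0, 0, 1, 0, 0, 0, 0, 0, 0, 1, 0, 0, 0, 0, 0, 0, 1, 0, 0, 0, 0, 0, 0, 1, 0, 0, 0, 0, 0, 0, 1, 0, 0, 0, 0, 0, 0, 1, 0, 0, 0, 0, 0, 0, 1, 0, 0, 0, 0, 0, 0, 1, 0, 0, 0, 0, 0, 0, 1, 0, 0, 0, 0, 0, 0]'

```text
time_s: 26.75
ee_pos: [0.4614, 0.0156, 0.1115]
ee_rot: [2.221, 2.222, 0.0]
wrist_force: [-0.1, 0.4, -2.5]
grip_width: 0.0653
grip_force: 68.6
```

Run:
```python
from plant import r
from h import *
p=r.camera_params("wrist"); im=r.camera("wrist"); o=r.observe();e=o["ee_pos"];print(e,o["grip_width"],o["wrist_force"])
for X,col in((circle(.463,.015,.008,.042),(0,0,255)),(circle(e[0],e[1],e[2]+.019,.034),(255,255,0))):
    cv2.polylines(im,[proj(p,X).astype(int)],True,col,1)
cv2.imwrite("pics/w11.png",im)
```

```text
[0.46144607 0.01558243 0.11146178] 0.06505900264941258 [ 0.58395171  0.64637259 -3.78404123]
```

View pics/w11.png

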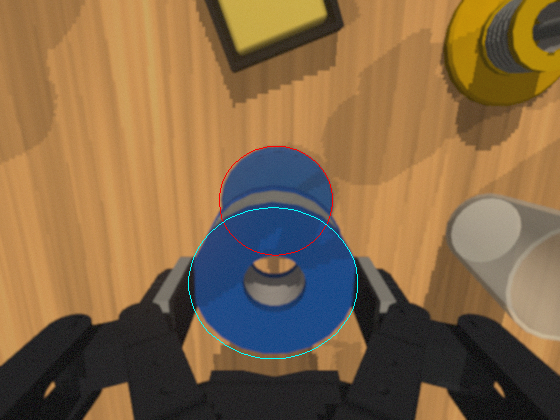

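Call:
servo_tool --deltas '[1, -0.0015, 0.0015, 0.015, 0, 0, 0, 1, 0, 0, 0.02, 0, 0, 0, 1, 0, 0, 0.02, 0, 0, 0, 1, 0, 0, 0.02, 0, 0, 0, 1, 0, 0, 0.009, 0, 0, 0, 1, 0, 0, 0.0025, 0, 0, 0, 1, 0, 0, 0, 0, 0, 0, 0, 0, 0, 0, 0, 0, 0, 0, 0, 0, 0, 0, 0, 0, 0, 0, 0, 0, 0, 0, 0]'

```text
time_s: 27.63
ee_pos: [0.4636, 0.0141, 0.0254]
ee_rot: [2.22, 2.221, 0.001]
wrist_force: [0.2, -0.6, -0.2]
grip_width: 0.0855
grip_force: 0.0
```

Call:
servo_tool --deltas '[0, 0, 0, 0, 0, 0, 0, 0, 0, 0, 0, 0, 0, 0, 0, 0, 0, 0, 0, 0, 0, 0, 0, 0, -0.02, 0, 0, 0, 0, 0, 0, -0.04, 0, 0, 0, 0, 0, 0, -0.04, 0, 0, 0, 0, 0, 0, -0.04, 0, 0, 0, 0, 0, 0, -0.03, 0, 0, 0, 0, 0, 0, 0, 0, 0, 0, 0, 0, 0, 0, 0, 0, 0]'

```text
time_s: 28.47
ee_pos: [0.4641, 0.0141, 0.1968]
ee_rot: [2.219, 2.22, 0.005]
wrist_force: [-0.4, -0.1, 0.9]
grip_width: 0.0858
grip_force: 0.0
```

Run:
```python
from plant import r
from h import *
p=r.camera_params("wrist"); im=r.camera("wrist"); o=r.observe();e=o["ee_pos"];print(e,o["grip_width"],o["wrist_force"])
im=im[100:280,170:390].copy();p=dict(p);p["cx"]-=170;p["cy"]-=100
for X,col in((circle(.463,.014,.008,.042),(0,0,255)),(circle(.463,.014,.042,.034),(255,255,0))):
    cv2.polylines(im,[proj(p,X).astype(int)],True,col,1)
s=cv2.resize(r.camera("scene")[170:290,130:440],(660,255)); im=cv2.resize(im,None,fx=1.7,fy=1.7)
out=np.zeros((im.shape[0]+255,660,3),np.uint8); out[:255]=s; out[255:,:im.shape[1]]=im
cv2.imwrite("pics/w12.png",out)
```

```text
[0.46288347 0.01407196 0.19528007] 0.0855712305091699 [ 0.15455188 -0.47628735 -0.83226527]
```

View pics/w12.png

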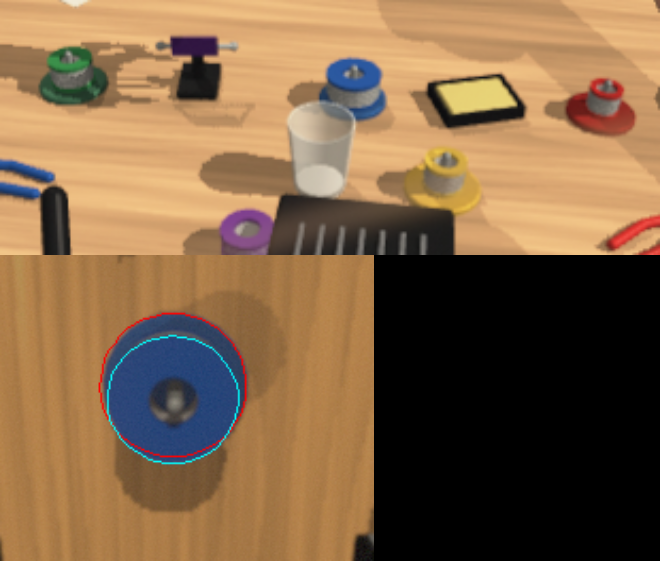

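All four reels are seated on their own stands, and the cup and board holder still stand.

```bash
python3 -c "
from plant import r
print(r.finish_job())"
```

```text
the job is handed in; nothing more can be done
None
```

The job is handed in: all four reels lie flat on the stands of their own colours and are released, the cup and board holder look undisturbed in the final pictures, and the clock read about 28.5 s of the 106 s allowed; the judge returned no verdict.

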